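# Pin back the belt tensioner of a potter's wheel

## Robot

A 6-joint arm with a two-finger parallel gripper is mounted at the origin on the work surface. World frame = base frame: x ahead of the robot, y to its left, z up, the work surface at z = 0. Lengths are in m, angles in rad, forces in N, time in s.
With the tool pointing down it reaches from about 0.25 to 0.725 m from the base axis. Payload 4 kg.
Tool frame: the origin (TCP) lies where the fingers leave the gripper's body, on its centre line; the fingertips stand 73 mm ahead of it and the grasp point (between the pads) lies 54 mm ahead of it (bot.tip_reach is the z of the fingertips in the tool frame, in m); z points along the fingers, x is the direction in which the jaws open and shut, and the axes are right-handed (so a half turn about z gives the same grasp; the last joint's range is limited). The gripper opens to 85 mm and grips with 20 to 120 N. Pads are 22 mm wide; open, the fingers measure 114 mm over their backs; the gripper's body (76 mm by 85 mm) begins 54 mm behind the grasp point. The pads swing forward as they close: fully open they stand 13 mm farther back than shut.
Start: joints at [1.282, 0.241, 0.005, 1.335, 0, 1.571], TCP at [0.142, 0.479, 0.304] pointing down, gripper open.
Joint ranges: [-2.72, 2.72], [-1.05, 1.87], [-1.09, 1.28], [-1.99, 2.15], [-1.42, 1.44], [-3.14, 3.14]. Speed limits (rad/s): [2.79, 2.79, 3.14, 3.14, 3.14, 3.14].

## Interface

Orientations are given as a unit quaternion [x, y, z, w].
In Python, from workcell import bot, vision, job_done gives the robot as it stands.
- The arm moves only by the tool drive_tool, never from a script. Its argument "steps" is one flat list of numbers, 7 for each row, row after row: the shift along the tool's x, y, z in m, then the turn, a rotation vector about the tool's x, y, z in degrees, then the closure, from -1 (fully open) to 1 (shut). A call has 1 to 8 rows; each row shifts and turns the commanded pose from where the row before left it, along the tool's axes as they then stand; what a row does not reach is not made up. A row lasts 1/12 s, in which the tool goes at most 41.7 mm and 7.16 degrees, less where a joint would pass 70% of its speed; a pose out of reach is approached as far as the arm can. A call is refused whole if a number of a shift passes 0.0417 or a number of a turn 7.16, either way. A call with a gripper value outside its range is refused whole. The fingers move at their own pace and stop on an object; the grip force is fixed at half the most. Time passes only in rows, so rows that do not move let the fingers close. It gives the time, the measured TCP pose, the force and the opening at its end, in the units of the state.
- bot.get_obs(): the state, without advancing time (a new reading comes with each control period).
- vision.camera(name): name is "scene" or "top" or "wrist"; returns (picture, depth): 420x560x3 uint8, red, green, blue; 420x560 float32, m along the optical axis (not along the pixel's ray), 0 where there is no reading.
- vision.camera_model(name): a dict with "mtx" (3x3 intrinsics, pixels), "rvec" (rotation vector, rad) and "tvec" (3), from world to camera coordinates, as OpenCV has them. Camera axes: x right, y down, z forward; pixel columns grow to the right and rows downward; lengths in m; the calibration is good to about 2 mm. A picture is of the moment at which its call begins: read the wrist's pose just before it. camera_model takes no time and is no camera call; for the wrist camera it gives the pose at the moment of the call.
- job_done(): hands the job in, once; it reports no verdict.
The state is a dict: "clock": time; "joint_pos": joint angles; "joint_vel": joint speeds; "tau": joint torques, N m; "eef_pos": TCP position; "tool_rot": TCP orientation; "ft_force": force on the tool from outside, world axes, zero at the start; "ft_torque": the same for the moment, N m; "grip_width": finger opening in m.
Only numpy, scipy, OpenCV 4.12 (cv2) and the standard library are available. Lean on these libraries where they do the work, as an engineer would, in place of code of your own. Each camera call takes 0.05 s, during which the arm holds its last target.

## Task

Lock back the sprung belt tensioner of the potter's wheel drive so that a new belt can go on: take the steel T-pin from the wooden block, put it through the eye on the tensioner's arm, and use it to turn the arm against its spring until the pin drops into the lock hole hidden below; then push it fully home and let go, so that the pin alone holds the arm back. Feel for the hole gently, pressing lightly and never forcing the pin, do not let the arm fly back, and leave everything else where it stands.

Things in the scene. Friction and masses are not known exactly. Their poses are not given: they have to be found in the camera images.
- pin: the locking pin: steel, 87 mm tall, 80 g, upright. Origin at its lower end, on its axis, z up. Going up: round shank 10 mm wide, 47 mm long (end bevelled to 7 mm over 2 mm); collar 22 mm wide from 47 to 53 mm; flat T-grip from 53 to 87 mm, 34 mm long along the pin's x, 14 mm thick along its y. Grip it across the 14 mm, 74 mm above the origin, fingertips not below the collar
- pin_shoulder (a point): the underside of the pin's collar, on its axis, 47 mm above the pin's lower end. With the pin in the eye and its end resting on the plain lock plate this is 27 mm above the eye's top; with the pin fully home it rests on the eye's top and the pin's end is 27 mm down in the lock hole. The side load makes it rub: pushing it home takes up to about 12 N
- block: fixed light wooden block, 210 x 70 x 60 mm, origin under its centre, with three 13 mm square holes, 44 mm deep, in a row along its x at -70, 0 and +70 mm. The pin and two studio tools stand in them in any order; the pin's lower end is then 16 mm above the table and its collar 3 mm above the block
- unit: belt drive of a potter's wheel, fixed: grey tray 420 x 310 x 12 mm with a geared motor and small pulley (top at 93 mm) and a large driven pulley (shaft top at 125 mm), belt off. Origin on the tensioner's upright pivot axis, at table height; its -x end faces the robot. The tray goes from -160 to +260 mm in x and -180 to +130 mm in y
- pivot (a point): point on the tensioner's upright pivot axis, 62 mm above the table, level with the eye's top; axes as the unit's
- tensioner (a joint): angle q (rad) of the sprung tensioner, an arm on the pivot with a black idler wheel at one end and an eye at the other. 0 = at rest on its stop; grows counter-clockwise seen from above, up to 0.85. In the unit's frame the eye is at (-110 cos(q-0.5), -110 sin(q-0.5)) mm. Its spring always pushes it back to 0: about 2 N at the eye at rest, 5 N at 0.7 rad; let go, it flies back
- eye (a point): centre of the eye's top face, 62 mm above the table, 110 mm from the pivot axis; moves with the arm. The eye is an upright 11.5 mm through hole, rim bevelled 1.5 mm, in the arm's 44 x 44 mm square end, 16 mm thick (underside 46 mm above the table)
- plate_top (a point): on the pivot axis at the level of the lock plate's flat top, 42 mm above the table. This aluminium plate, 30 mm thick, lies under the eye's whole path. Its one lock hole (11.5 mm wide, rim bevelled 1.5 mm, 30 mm deep) is on the eye's 110 mm circle; the eye is over it at some q between 0.40 and 0.70 rad, different each time, not measured: felt with the pin's end as it slides over the plate
- loop_tool: bystander: clay loop tool standing in the block, wooden round handle, wire loop, 118 mm tall; origin at its lower end
- stamp: bystander: clay stamp standing in the block, mushroom-shaped wooden head 30 mm wide, 89 mm tall; origin at its lower end
- bearing: bystander: loose steel ball bearing, 42 mm across, 12 mm high, lying on the unit's tray; origin under its centre
- spanner: bystander: steel spanner about 140 mm long lying on the table
- mug: bystander: terracotta mug, 80 mm across, 90 mm high; origin under its centre
- vase: bystander: unglazed round-bellied vase, 100 mm across, 110 mm high; origin under its centre
- spray: bystander: amber bottle with black cap, 66 mm across, 170 mm high; origin under its centre
Not all that is in view belongs to the job. What is shaped like the pin but black or purple is not meant.

How it is judged:
By the outcome, as a careful person would: the job done as asked, in the order asked, and still so for the second after the job is handed in, with the robot touching nothing.
It also fails if it takes over 67 s, if anything falls off the work surface, if the arm or the gripper's body presses on something with over 40 N, if the wrist force passes 120 N, or if a joint passes its speed limit or range.

## Working session

There is one attempt and no reset: what is moved stays moved. The work goes in short steps, Python scripts to look and compute and a tool call to move; the robot and the scene stay as the last step left them, time stands still between calls to the robot, and variables do not carry over. Pictures are saved under pics/ and viewed, and the job is handed in when it is done.

Besides the shell and the picture viewer there is one more tool, called after "Call:" in YAML: its name, and indented under it one key for each argument. drive_tool: Moves the arm, as the interface text tells. Its arguments: {"type":"object","properties":{"steps":{"type":"array"}},"required":["steps"]}

```bash
ls; mkdir -p pics; cat > h.py <<'E'
import numpy as np, cv2
from workcell import bot, vision, job_done
from scipy.spatial.transform import Rotation as R
def snap(n,f):
    m=vision.camera_model(n); im,d=vision.camera(n)
    cv2.imwrite(f'pics/{f}.png',im[:,:,::-1]); np.savez(f'pics/{f}.npz',im=im,d=d,mtx=m['mtx'],rvec=m['rvec'],tvec=m['tvec'])
    return im,d,m
def load(f): 
    z=np.load(f'pics/{f}.npz'); return z['im'],z['d'],z
def cloud(d,m):
    K=np.array(m['mtx']);Rm=cv2.Rodrigues(np.array(m['rvec']))[0];t=np.array(m['tvec']).ravel()
    v,u=np.mgrid[:d.shape[0],:d.shape[1]]
    P=np.stack([(u-K[0,2])/K[0,0]*d,(v-K[1,2])/K[1,1]*d,d],-1)
    W=(P-t)@Rm; W[d==0]=np.nan
    return W
def proj(p,m):
    return cv2.projectPoints(np.array(p,float).reshape(-1,3),np.array(m['rvec']),np.array(m['tvec']),np.array(m['mtx']),None)[0].reshape(-1,2)
E
python3 - <<'E'
from h import *
for n in ['scene','top','wrist']: snap(n,n+'0')
o=bot.get_obs(); print(o)
print(bot.tip_reach)
E
```

```text
pics
{'clock': 0.15, 'joint_pos': array([1.28200467e+00, 2.41233364e-01, 4.03596968e-03, 1.33521465e+00,
       3.88727855e-05, 1.57081738e+00]), 'joint_vel': array([ 0.00169188, -0.00228643,  0.00121053,  0.00130023,  0.00067984,
        0.00070321]), 'tau': array([ 3.92368838e-04, -3.72634327e+01,  2.52638805e+01,  1.23706614e-02,
        5.41018392e-05,  3.27213968e-06]), 'eef_pos': array([0.14228403, 0.4789454 , 0.30322153]), 'tool_rot': array([ 8.01502806e-01,  5.97990467e-01, -6.59112224e-04,  4.67526081e-04]), 'ft_force': array([-0.39472107, -0.32493607,  0.34998833]), 'ft_torque': array([ 0.00387259, -0.0572448 , -0.02127264]), 'grip_width': 0.08538938510221353}
0.0726
```

View pics/scene0.png

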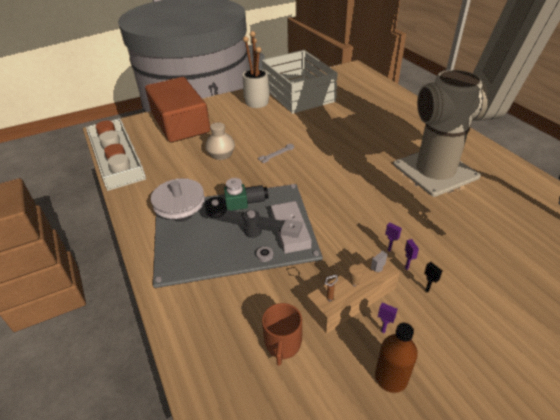

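View pics/top0.png

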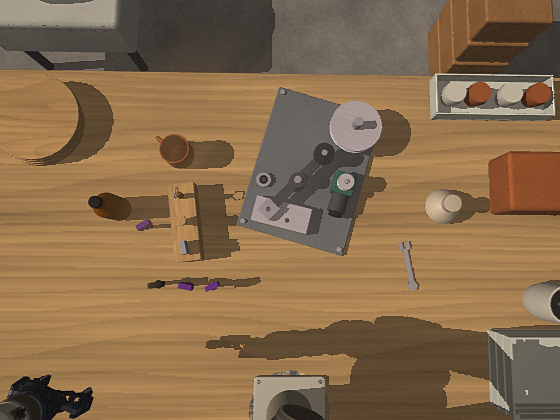

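View pics/wrist0.png

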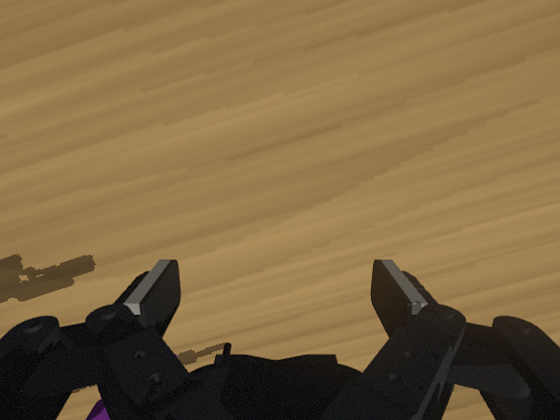

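```bash
python3 - <<'E'
from h import *
im,d,m=load('top0'); W=cloud(d,m)
for p in [(290,400),(35,395),(184,247),(176,190),(298,180),(266,208),(323,153),(264,180),(282,92),(242,222),(343,252),(180,180),(200,180),(177,262),(200,260)]:
    print(p,W[p[1],p[0]].round(4), d[p[1],p[0]])
print(proj([0,0,0],m))
a=cv2.resize(im[170:275,130:270],None,fx=5,fy=5,interpolation=cv2.INTER_CUBIC); cv2.imwrite('pics/c1.png',a[:,:,::-1])
a=cv2.resize(im[80:260,230:390],None,fx=4,fy=3.3,interpolation=cv2.INTER_CUBIC)
a=cv2.resize(im[80:260,230:390],None,fx=3.3,fy=3.3,interpolation=cv2.INTER_CUBIC);cv2.imwrite('pics/c2.png',a[:,:,::-1])
E
```

```text
(290, 400) [ 0.0626 -0.0017  0.0942] 1.0630213
(35, 395) [0.173  0.4611 0.4022] 0.7569703
(184, 247) [0.442  0.2712 0.1046] 1.0862193
(176, 190) [0.5958 0.3073 0.0597] 1.1463883
(298, 180) [ 0.6225 -0.0208  0.0804] 1.1368505
(266, 208) [0.5485 0.0644 0.063 ] 1.1441497
(323, 153) [ 0.6938 -0.0868  0.0929] 1.1336424
(264, 180) [0.6311 0.0719 0.0271] 1.1884482
(282, 92) [0.8897 0.0233 0.0194] 1.2248703
(242, 222) [0.5137 0.132  0.018 ] 1.18341
(343, 252) [ 4.322e-01 -1.520e-01  4.000e-04] 1.1994148
(180, 180) [0.6332 0.3109 0.0024] 1.2072158
(200, 180) [0.6338 0.2545 0.0023] 1.2087873
(177, 262) [ 0.4021  0.313  -0.0026] 1.1874458
(200, 260) [ 0.4079  0.2491 -0.002 ] 1.1890892
[[288.33759038 412.33260595]]
```

View pics/c1.png

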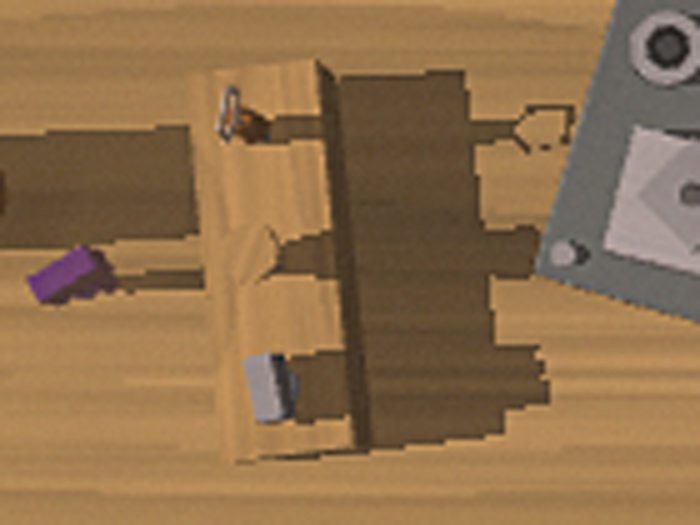

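View pics/c2.png

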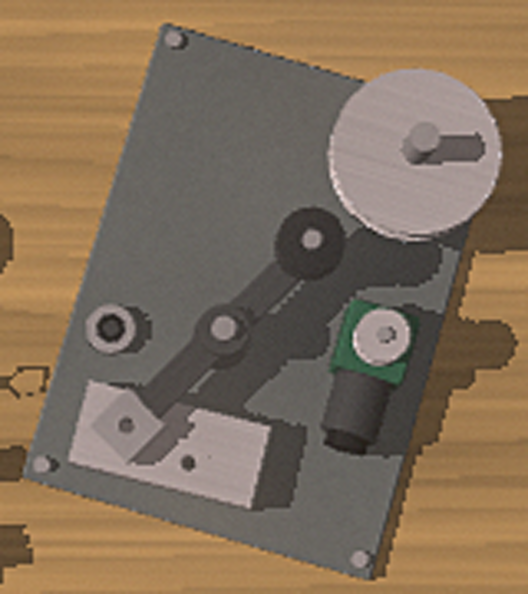

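```bash
cat >> h.py <<'E'
def ray(uv,m,z):
    K=np.array(m['mtx']);Rm=cv2.Rodrigues(np.array(m['rvec']))[0];t=np.array(m['tvec']).ravel()
    C=-Rm.T@t; uv=np.atleast_2d(uv).astype(float)
    D=np.c_[(uv[:,0]-K[0,2])/K[0,0],(uv[:,1]-K[1,2])/K[1,1],np.ones(len(uv))]@Rm
    s=(np.asarray(z)-C[2])/D[:,2]
    return C+D*s[:,None] if np.ndim(s) else C+D*s
def rigid2(A,B): # A->B
    a=A.mean(0);b=B.mean(0);H=(A-a).T@(B-b);th=np.arctan2(H[0,1]-H[1,0],H[0,0]+H[1,1])
    Rm=np.array([[np.cos(th),-np.sin(th)],[np.sin(th),np.cos(th)]]);t=b-Rm@a
    return th,Rm,t,(A@Rm.T+t-B)
E
python3 - <<'E'
from h import *
im,d,m=load('top0'); W=cloud(d,m)
c2=lambda u,v:(230+(u+.5)/3.3-.5,80+(v+.5)/3.3-.5)
cor=np.array([c2(165,23),c2(25,475),c2(372,580)])
B=ray(cor,m,.012)[:,:2]
A=np.array([[.26,.13],[-.16,.13],[-.16,-.18]])
th,Rm,t,r=rigid2(A,B); print(B,th,t,r)
eye=ray([c2(126,425)],m,.062)[0]; hole=ray([c2(188,463)],m,.042)[0]
for z in (.07,.075,.08,.085): print('piv',z,ray([c2(223,328)],m,z)[0])
for n,p in (('eye',eye),('hole',hole)):
    q=Rm.T@(p[:2]-t); print(n,p,q,np.hypot(*q),np.arctan2(-q[1],-q[0])+.5)
for z in (.06,.08):
  pass
# heights
zz=W[...,2]
print('hub z',np.nanmax(zz[176:184,294:302]),'idler',np.nanmax(zz[148:158,318:330]))
# block top
c1=lambda u,v:(130+(u+.5)/5-.5,170+(v+.5)/5-.5)
print('block corners',ray(np.array([c1(192,73),c1(316,60),c1(352,448),c1(237,462)]),m,.06))
# pin grip top
g=(zz>.085)&(zz<.12); g[:235]=0;g[262:]=0;g[:,:170]=0;g[:,200:]=0
print(g.sum()); P=W[g]; print(np.nanmin(P,0),np.nanmax(P,0),np.median(P,0))
print('griptop',ray(np.array([c1(245,357),c1(272,352),c1(284,416),c1(257,422)]),m,.103))
E
```

```text
[[ 0.90873799  0.03015076]
 [ 0.50961953  0.14578644]
 [ 0.42260466 -0.14841006]] -0.28389881103396664 [ 0.62538412 -0.02202551] [[ 0.00265158 -0.00020622]
 [-0.00141765  0.00180032]
 [-0.00123393 -0.00159409]]
piv 0.07 [ 0.62693505 -0.01918691  0.07      ]
piv 0.075 [ 0.62603349 -0.01897179  0.075     ]
piv 0.08 [ 0.62513193 -0.01875666  0.08      ]
piv 0.085 [ 0.62423037 -0.01854153  0.085     ]
eye [0.54740986 0.05944879 0.062     ] [-0.097674    0.05637232] 0.11277432279514911 -0.023446775319447832
hole [0.5183029  0.00831163 0.042     ] [-0.11129229 -0.00087074] 0.11129569160205995 0.5078237035319656
hub z 0.08515377624531402 idler 0.09950025811054224
block corners [[0.61135077 0.32921073 0.06      ]
 [0.6190705  0.26289124 0.06      ]
 [0.41080566 0.23787143 0.06      ]
 [0.40316797 0.2982512  0.06      ]]
95
[0.42422668 0.26500742 0.08535746] [0.4578636  0.28578375 0.10832085] [0.44203469 0.27454037 0.10200998]
griptop [[0.45730591 0.28580749 0.103     ]
 [0.45994001 0.27214077 0.103     ]
 [0.42734317 0.26503171 0.103     ]
 [0.42422782 0.27864502 0.103     ]]
```

```bash
cat >> h.py <<'E'
def state():
    o=bot.get_obs(); r=R.from_quat(o['tool_rot']); X=r.as_matrix()
    return o,X
def show():
    o,X=state(); print('t',round(o['clock'],2),'tcp',o['eef_pos'].round(4),'psi',np.degrees(np.arctan2(X[1,0],X[0,0])).round(2),'tilt',np.degrees(np.arccos(-X[2,2])).round(2),'F',o['ft_force'].round(2),'T',o['ft_torque'].round(3),'w',round(o['grip_width'],4),'q',o['joint_pos'].round(2))
def delta(target):
    o,X=state(); print('tool shift mm',(X.T@(np.array(target)-o['eef_pos'])*1000).round(1))
E
python3 - <<'E'
from h import *
show()
im,d,m=load('wrist0')
o,X=state();Rm=cv2.Rodrigues(m['rvec'])[0];C=-Rm.T@m['tvec'].ravel()
print(X.T@(C-o['eef_pos']), X.T@Rm.T, m['mtx'])
delta([0.4422,.2754,.25])
E
```

```text
t 0.15 tcp [0.1423 0.4789 0.3032] psi 73.45 tilt 0.09 F [-0.39 -0.32  0.35] T [ 0.004 -0.057 -0.021] w 0.0854 q [1.28 0.24 0.   1.34 0.   1.57]
[ 0.0006272  -0.0698935  -0.06942702] [[ 9.99998130e-01  1.73180467e-03 -8.60205872e-04]
 [-1.43128530e-03  9.62034018e-01  2.72925813e-01]
 [ 1.30020151e-03 -2.72924071e-01  9.62034698e-01]] [[322.06152533   0.         275.25159041]
 [  0.         322.06152533 207.92278872]
 [  0.           0.           1.        ]]
tool shift mm [-109.6  345.5   53.4]
```

Call:
drive_tool:
  steps: [0,0,0,0,0,-7.16,-1,-0.01,0.01,0,0,0,-7.16,-1,-0.01,0.01,0,0,0,-7.16,-1,-0.02,0.02,0,0,0,-7.16,-1,-0.025,0.024,0,0,0,0,-1,-0.025,0.024,0,0,0,0,-1,-0.025,0.024,0,0,0,0,-1,-0.025,0.024,0,0,0,0,-1]

```text
clock: 0.82
eef_pos: [0.2976, 0.3604, 0.3037]
tool_rot: [0.628, 0.778, -0.0, 0.0]
ft_force: [-0.5, 0.3, -0.0]
grip_width: 0.0853
```

```bash
python3 - <<'E'
from h import *
show(); delta([0.4422,.2754,.25])
snap('wrist','w1')
E
```

```text
t 0.82 tcp [0.2976 0.3604 0.3037] psi 102.13 tilt 0.02 F [-0.46  0.31 -0.01] T [ 0.07  -0.031  0.028] w 0.0853 q [ 0.88  0.18 -0.08  1.32 -0.    0.67]
tool shift mm [-113.4  123.5   53.7]
```

View pics/w1.png

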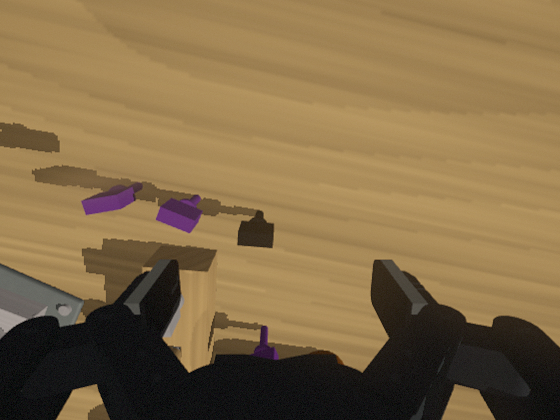

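Call:
drive_tool:
  steps: [-0.023,0.025,0.01,0,0,0,-1,-0.023,0.025,0.01,0,0,0,-1,-0.023,0.025,0.01,0,0,0,-1,-0.023,0.025,0.01,0,0,0,-1,-0.0214,0.0235,0.0137,0,0,0,-1,0,0,0,0,0,0,-1]

```text
clock: 1.37
eef_pos: [0.4442, 0.2734, 0.2472]
tool_rot: [0.631, 0.776, -0.002, 0.0]
ft_force: [-0.1, 0.5, -0.2]
grip_width: 0.0855
```

```bash
python3 - <<'E'
from h import *
show()
snap('wrist','w2')
show()
E
```

```text
t 1.37 tcp [0.4442 0.2734 0.2472] psi 101.75 tilt 0.22 F [-0.14  0.5  -0.22] T [ 0.037  0.062 -0.009] w 0.0855 q [ 0.55  0.32 -0.04  1.21 -0.    0.35]
t 1.42 tcp [0.4423 0.2746 0.2481] psi 101.82 tilt 0.22 F [-0.61 -0.17  0.6 ] T [ 0.082  0.068 -0.066] w 0.0854 q [ 0.56  0.31 -0.04  1.22 -0.    0.35]
```

View pics/w2.png

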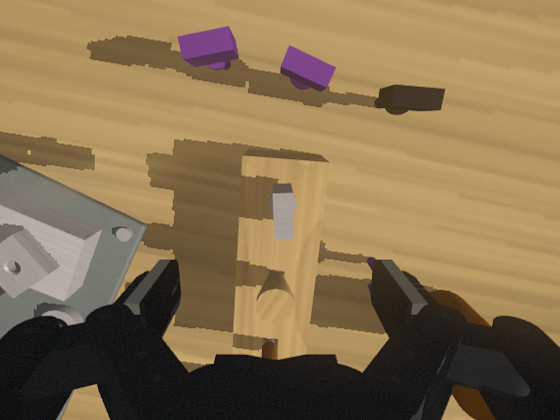

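```bash
python3 - <<'E'
from h import *
im,d,m=load('w2')
a=cv2.resize(im[170:260,240:330],None,fx=6,fy=6,interpolation=cv2.INTER_CUBIC); cv2.imwrite('pics/c3.png',a[:,:,::-1])
a=cv2.resize(im[150:350,0:160],None,fx=3,fy=3,interpolation=cv2.INTER_CUBIC); cv2.imwrite('pics/c4.png',a[:,:,::-1])
W=cloud(d,m); print(W[215,284],W[300,240],W[267,35])
E
```

```text
[0.4385715  0.27878346 0.1033605 ] [0.53868967 0.26070975 0.05836651] [0.54168137 0.08036187 0.06171737]
```

View pics/c3.png

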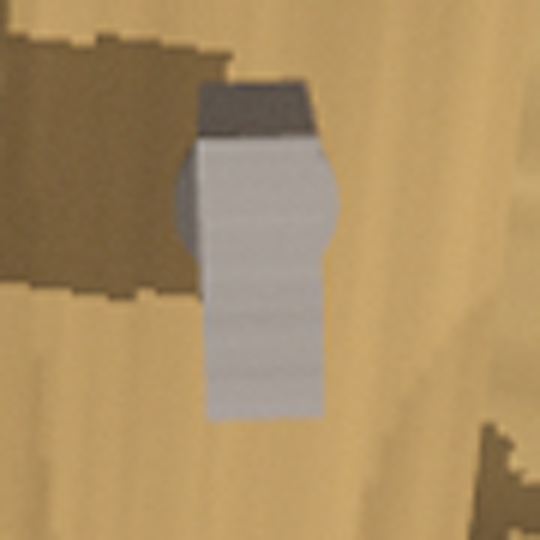

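View pics/c4.png

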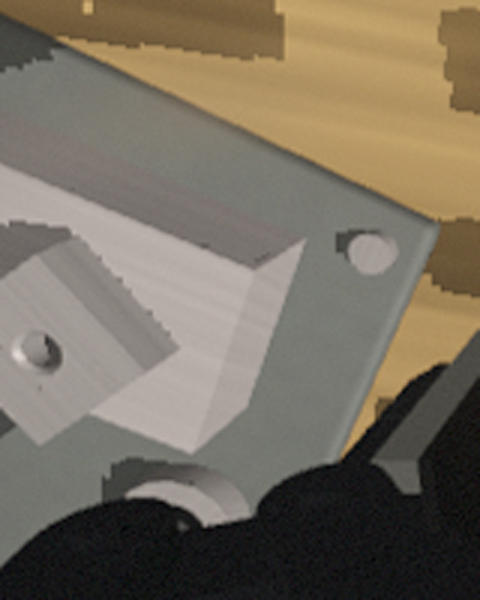

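```bash
python3 - <<'E'
from h import *
im,d,m=load('w2')
f=lambda p:np.c_[240+(p[:,0]+.5)/6-.5,170+(p[:,1]+.5)/6-.5]
c=np.array([(198,138),(316,136),(324,416),(207,419)],float)
P=ray(f(c),m,.103); print(P.round(4)); ctr=P.mean(0); print('ctr',ctr)
ax=(P[2]+P[3]-P[0]-P[1]); print('yaw',np.degrees(np.arctan2(ax[1],ax[0])),np.linalg.norm(ax)/2,np.linalg.norm(P[0]-P[1]))
g=lambda u,v:((u+.5)/3-.5,150+(v+.5)/3-.5)
print('eye',ray([g(37,351)],m,.062))
print('tray corner',ray([g(438,225)],m,.012),'plate corners',ray([g(305,239),g(192,453)],m,.042))
show(); delta([ctr[0],ctr[1],.144])
E
```

```text
[[0.4247 0.2678 0.103 ]
 [0.4217 0.2809 0.103 ]
 [0.4546 0.2892 0.103 ]
 [0.4578 0.2758 0.103 ]]
ctr [0.43970221 0.27842328 0.103     ]
yaw 13.864562767361159 0.03397868770034921 0.013380124610755793
eye [[0.54532724 0.0609279  0.062     ]]
tray corner [[0.50370953 0.15352297 0.012     ]] plate corners [[0.50390075 0.12513662 0.042     ]
 [0.58511603 0.09392267 0.042     ]]
t 1.42 tcp [0.4423 0.2746 0.2481] psi 101.82 tilt 0.22 F [-0.61 -0.17  0.6 ] T [ 0.082  0.068 -0.066] w 0.0854 q [ 0.56  0.31 -0.04  1.22 -0.    0.35]
tool shift mm [  4.4  -1.4 104.1]
```

Call:
drive_tool:
  steps: [0.0022,-0.0007,0.02,0,0,-2,-1,0.0022,-0.0007,0.025,0,0,0,-1,0,0,0.01,0,0,0,-1,0,0,0.004,0,0,0,-0.5,0,0,0,0,0,0,-0.5,0,0,0,0,0,0,-0.5]

```text
clock: 1.92
eef_pos: [0.4388, 0.2811, 0.1921]
tool_rot: [0.615, 0.789, 0.0, 0.0]
ft_force: [0.2, -0.6, 0.0]
grip_width: 0.0642
```

```bash
python3 - <<'E'
from h import *
show()
im,d,m=snap('wrist','w3')
show()
cv2.imwrite('pics/c5.png',cv2.resize(im[150:310,180:380],None,fx=4,fy=4,interpolation=cv2.INTER_CUBIC)[:,:,::-1])
E
```

```text
t 1.92 tcp [0.4388 0.2811 0.1921] psi 104.14 tilt 0.05 F [ 0.2  -0.55  0.04] T [ 0.029 -0.02   0.012] w 0.0642 q [ 0.57  0.36 -0.14  1.08  0.    0.32]
t 1.97 tcp [0.4392 0.2812 0.1925] psi 104.13 tilt 0.12 F [ 0.46 -0.53 -0.32] T [-0.028 -0.062  0.055] w 0.064 q [ 0.57  0.36 -0.14  1.08  0.    0.32]
```

View pics/c5.png

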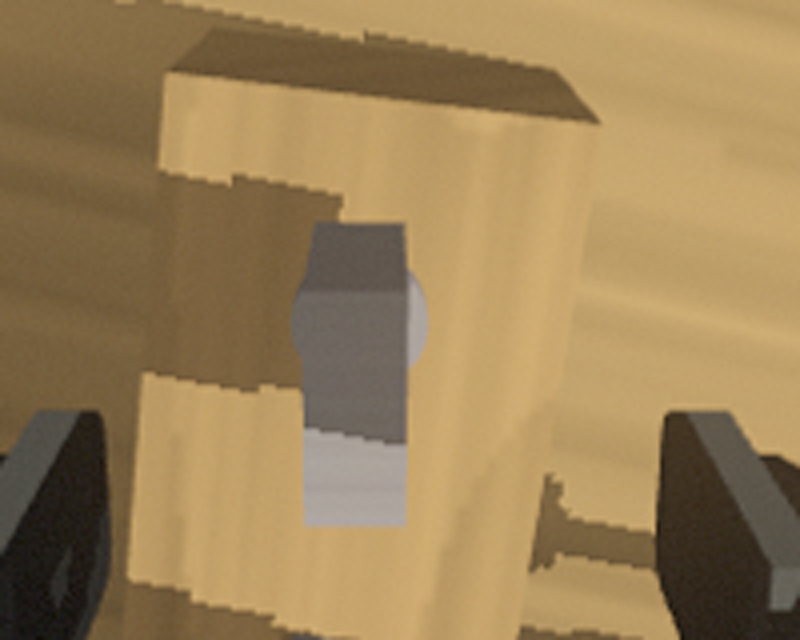

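```bash
python3 - <<'E'
from h import *
im,d,m=load('w3')
f=lambda p:np.c_[180+(p[:,0]+.5)/4-.5,150+(p[:,1]+.5)/4-.5]
c=np.array([(306,291),(407,291),(407,526),(304,526)],float)
P=ray(f(c),m,.103); print(P.round(4)); ctr=P.mean(0); print('ctr',ctr)
ax=(P[2]+P[3]-P[0]-P[1]); print('yaw',np.degrees(np.arctan2(ax[1],ax[0])),np.linalg.norm(ax)/2,np.linalg.norm(P[0]-P[1]))
show(); delta([ctr[0],ctr[1],.144])
E
```

```text
[[0.4249 0.2683 0.103 ]
 [0.4217 0.281  0.103 ]
 [0.4544 0.2895 0.103 ]
 [0.4579 0.2759 0.103 ]]
ctr [0.43972447 0.27868374 0.103     ]
yaw 13.671785177505354 0.03385411905356603 0.013092553521155462
t 1.97 tcp [0.4392 0.2812 0.1925] psi 104.13 tilt 0.12 F [ 0.46 -0.53 -0.32] T [-0.028 -0.062  0.055] w 0.064 q [ 0.57  0.36 -0.14  1.08  0.    0.32]
tool shift mm [-2.6 -0.2 48.5]
```

Call:
drive_tool:
  steps: [-0.0026,-0.0002,0.015,0,0,0,-0.4,0,0,0.02,0,0,0,-0.4,0,0,0.01,0,0,0,-0.4,0,0,0.0025,0,0,0,-0.4,0,0,0,0,0,0,-0.4]

```text
clock: 2.38
eef_pos: [0.4391, 0.2779, 0.1437]
tool_rot: [0.615, 0.789, -0.0, -0.0]
ft_force: [-0.8, 0.1, 0.6]
grip_width: 0.0599
```

```bash
python3 - <<'E'
from h import *
show(); delta([.4397,.2787,.145])
E
```

```text
t 2.38 tcp [0.4391 0.2779 0.1437] psi 104.09 tilt 0.05 F [-0.76  0.14  0.61] T [-0.046 -0.026  0.027] w 0.0599 q [ 0.56  0.41 -0.21  0.96  0.    0.32]
tool shift mm [ 0.7  0.7 -1.3]
```

Call:
drive_tool:
  steps: [0.0006,0.0006,-0.001,0,0,0,0,0,0,0,0,0,0,0.3,0,0,0,0,0,0,0.6,0,0,0,0,0,0,1,0,0,0,0,0,0,1,0,0,0,0,0,0,1,0,0,0,0,0,0,1,0,0,0,0,0,0,1]

```text
clock: 3.05
eef_pos: [0.4402, 0.2791, 0.1456]
tool_rot: [0.615, 0.789, 0.001, 0.0]
ft_force: [-1.3, 0.1, 5.7]
grip_width: 0.013
```

```bash
python3 - <<'E'
from h import *
show()
E
```

```text
t 3.05 tcp [0.4402 0.2791 0.1456] psi 104.1 tilt 0.11 F [-1.32  0.12  5.67] T [0.107 0.134 0.024] w 0.013 q [ 0.56  0.4  -0.2   0.96  0.    0.32]
```

Call:
drive_tool:
  steps: [0,0,-0.005,0,0,0,1,0,0,-0.01,0,0,0,1,0,0,-0.015,0,0,0,1,0,0,-0.015,0,0,0,1,0,0,-0.015,0,0,0,1,0,0,-0.01,0,0,0,1,0,0,-0.005,0,0,0,1,0,0,0,0,0,0,1]

```text
clock: 3.72
eef_pos: [0.4402, 0.2789, 0.2211]
tool_rot: [0.615, 0.789, 0.001, 0.0]
ft_force: [0.4, -1.4, -0.7]
grip_width: 0.0132
```

```bash
python3 - <<'E'
from h import *
show(); im,d,m=snap('wrist','w4')
o,X=state()
# expected pin axis vs visible collar
cv2.imwrite('pics/c6.png',cv2.resize(im[180:380,180:380],None,fx=3,fy=3,interpolation=cv2.INTER_CUBIC)[:,:,::-1])
delta([.5453,.0609,.22])
E
```

```text
t 3.72 tcp [0.4402 0.2789 0.2211] psi 104.09 tilt 0.13 F [ 0.44 -1.44 -0.72] T [ 0.05  -0.025  0.022] w 0.0132 q [ 0.56  0.33 -0.09  1.14 -0.    0.32]
tool shift mm [-236.9   49.3    0. ]
```

View pics/w4.png

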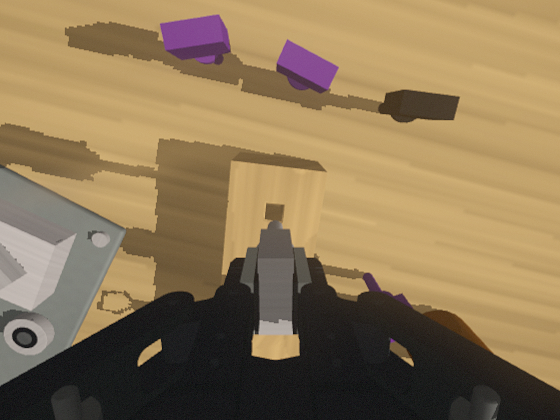

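View pics/c6.png

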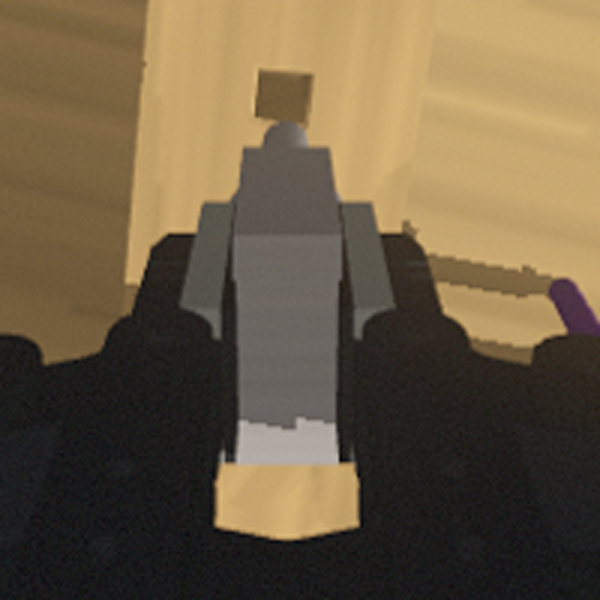

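Call:
drive_tool:
  steps: [-0.015,0.005,0,0,0,0,1,-0.035,0.015,0,0,0,0,1,-0.038,0.017,0,0,0,0,1,-0.038,0.017,0,0,0,0,1,-0.038,0.017,0,0,0,0,1,-0.038,0.017,0,0,0,0,1,-0.025,0.015,0,0,0,0,1,-0.01,0.006,0,0,0,0,1]

```text
clock: 4.43
eef_pos: [0.605, 0.0715, 0.218]
tool_rot: [0.617, 0.787, -0.001, 0.0]
ft_force: [-0.1, 0.6, -0.2]
grip_width: 0.0128
```

Call:
drive_tool:
  steps: [0,0,0,0,0,0,1,0,0,0,0,0,0,1]

```text
clock: 4.6
eef_pos: [0.6025, 0.0751, 0.2182]
tool_rot: [0.615, 0.788, -0.001, -0.001]
ft_force: [-0.3, -0.5, -1.1]
grip_width: 0.0125
```

```bash
python3 - <<'E'
from h import *
show(); im,d,m=snap('wrist','w5')
E
```

```text
t 4.6 tcp [0.6025 0.0751 0.2182] psi 104.03 tilt 0.18 F [-0.26 -0.46 -1.14] T [-0.006 -0.009  0.051] w 0.0125 q [ 0.12  0.5   0.16  1.23  0.   -0.12]
```

View pics/w5.png

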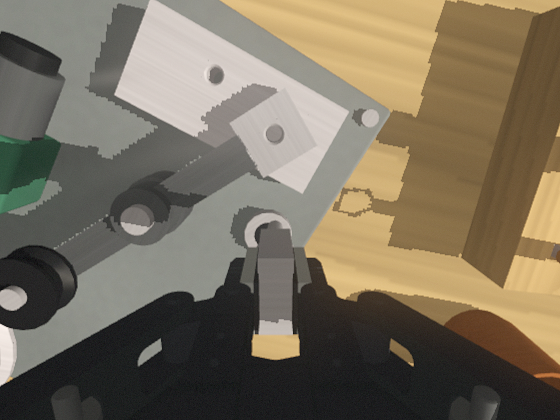

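```bash
python3 - <<'E'
from h import *
im,d,m=load('w5')
a=np.hstack([cv2.resize(im[45:105,185:245],None,fx=6.5,fy=6.5,interpolation=cv2.INTER_CUBIC),cv2.resize(im[103:163,244:304],None,fx=6.5,fy=6.5,interpolation=cv2.INTER_CUBIC)])
cv2.imwrite('pics/c7.png',a[:,:,::-1])
a=cv2.resize(im[165:265,85:195],None,fx=6,fy=6,interpolation=cv2.INTER_CUBIC)
cv2.imwrite('pics/c8.png',a[:,:,::-1])
E
```

```text
(no output)
```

View pics/c7.png

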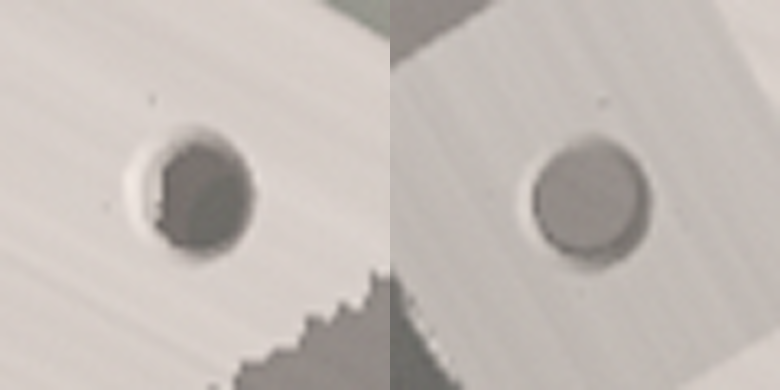

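View pics/c8.png

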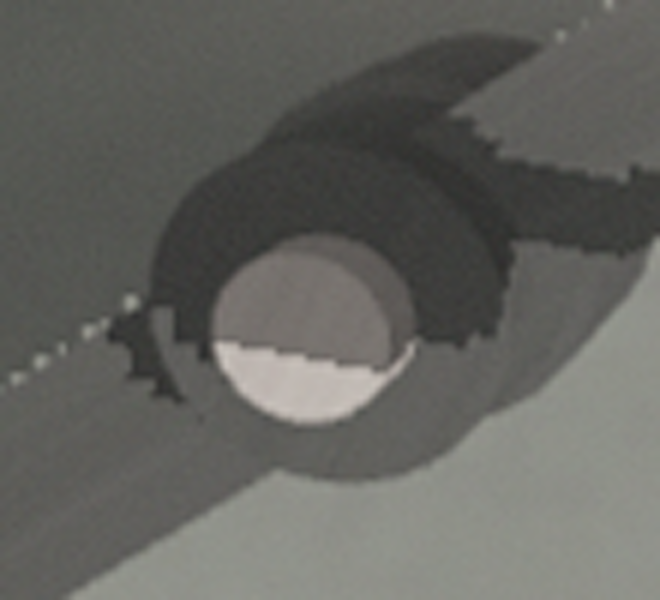

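```bash
python3 - <<'E'
from h import *
im,d,m=load('w5'); W=cloud(d,m)
f=lambda u,v,u0,v0,s:(u0+(u+.5)/s-.5,v0+(v+.5)/s-.5)
hole=ray([f(189,196,185,45,6.5)],m,.042)[0]; eye=ray([f(194,202,244,103,6.5)],m,.062)[0]
z=np.nanmedian(W[218:230,130:140,2]); print('hub z',z, 'eye z',np.nanmedian(W[145:155,265:285,2]),'plate z',np.nanmedian(W[85:95,190:205,2]))
hub=ray([f(300,338,85,165,6)],m,z)[0]
print('hole',hole,'eye',eye,'hub',hub)
mid=(hole+eye)[:2]/2;dv=(eye-hole)[:2];L=np.linalg.norm(dv);n=np.array([-dv[1],dv[0]])/L
for s in (1,-1):
    print('piv',mid+s*n*np.sqrt(.11**2-L*L/4))
print('q',2*np.arcsin(L/2/.11), np.linalg.norm((eye-hub)[:2]),np.linalg.norm((hole-hub)[:2]))
delta([eye[0],eye[1],.2182])
E
```

```text
hub z 0.07957203792288317 eye z 0.06151869844502918 plate z 0.04142907800242999
hole [0.51718996 0.00952722 0.042     ] eye [0.54554269 0.06051918 0.062     ] hub [ 0.62387376 -0.01707195  0.07957204]
piv [0.43867054 0.08656422]
piv [ 0.62406211 -0.01651782]
q 0.5368255350623184 0.11025489544319611 0.10994975588565532
tool shift mm [ -1.1 -58.6   0.5]
```

Call:
drive_tool:
  steps: [0,0,0,0,0,7.1,1,0,0,0,0,0,7.1,1,0,0,0,0,0,7.1,1,0,0,0,0,0,7.1,1,0,0,0,0,0,3.6,1,0,0,0,0,0,0,1]

```text
clock: 5.15
eef_pos: [0.6019, 0.0772, 0.2197]
tool_rot: [0.808, 0.589, -0.0, -0.0]
ft_force: [0.5, 0.2, -0.2]
grip_width: 0.0131
```

```bash
python3 - <<'E'
from h import *
show(); delta([.5455,.0605,.2182])
E
```

```text
t 5.15 tcp [0.6019 0.0772 0.2197] psi 72.21 tilt 0.07 F [ 0.47  0.19 -0.23] T [ 0.05   0.038 -0.007] w 0.0131 q [0.13 0.5  0.16 1.23 0.   0.44]
tool shift mm [-33.2 -48.5   1.5]
```

Call:
drive_tool:
  steps: [-0.008,-0.0115,0,0,0,0,1,-0.011,-0.0165,0,0,0,0,1,-0.009,-0.0135,0,0,0,0,1,-0.005,-0.007,0,0,0,0,1,0,0,0,0,0,0,1,0,0,0,0,0,0,1]

```text
clock: 5.65
eef_pos: [0.5469, 0.0595, 0.2202]
tool_rot: [0.808, 0.589, 0.001, 0.0]
ft_force: [0.8, -0.8, -1.3]
grip_width: 0.0128
```

```bash
python3 - <<'E'
from h import *
show(); delta([.5455,.0605,.2182])
E
```

```text
t 5.65 tcp [0.5469 0.0595 0.2202] psi 72.19 tilt 0.07 F [ 0.81 -0.77 -1.31] T [ 0.017 -0.011 -0.017] w 0.0128 q [ 0.11  0.39 -0.01  1.17  0.    0.42]
tool shift mm [ 0.5 -1.6  2. ]
```

Call:
drive_tool:
  steps: [0,0,0,0,0,0,1]

```text
clock: 5.73
eef_pos: [0.5476, 0.0594, 0.2201]
tool_rot: [0.808, 0.589, 0.001, 0.0]
ft_force: [0.8, -0.3, -0.3]
grip_width: 0.0133
```

```bash
python3 - <<'E'
from h import *
show(); im,d,m=snap('wrist','w6'); show()
cv2.imwrite('pics/c9.png',cv2.resize(im[150:300,200:350],None,fx=4,fy=4,interpolation=cv2.INTER_CUBIC)[:,:,::-1])
E
```

```text
t 5.73 tcp [0.5476 0.0594 0.2201] psi 72.16 tilt 0.09 F [ 0.76 -0.35 -0.28] T [-0.007 -0.04  -0.038] w 0.0133 q [ 0.11  0.39 -0.01  1.17  0.    0.42]
t 5.78 tcp [0.5477 0.0593 0.2199] psi 72.14 tilt 0.07 F [ 0.73  0.06 -0.88] T [-0.008  0.032 -0.034] w 0.0133 q [ 0.11  0.39 -0.01  1.17  0.    0.42]
```

View pics/c9.png

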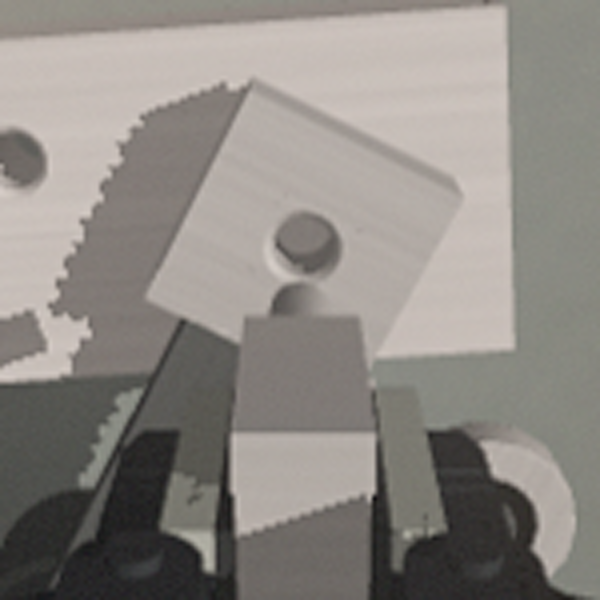

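```bash
python3 - <<'E'
from h import *
im,d,m=load('w6')
p=(200+304.5/4-.5,150+246.5/4-.5)
e=ray([p],m,.062)[0]; print(e); delta([e[0],e[1],.2182])
# where is the pin end vs image: end at tool (0,0,.1296), near edge
o,X=state()
for off in ([0,-.0035,.1296],[0,-.005,.1276],[-.005,0,.1276],[.005,0,.1276]):
    u=proj(o['eef_pos']+X@np.array(off),m)[0]; print(off,((u[0]-200+.5)*4-.5,(u[1]-150+.5)*4-.5))
E
```

```text
[0.54537377 0.06110737 0.062     ]
tool shift mm [ 1.  -2.8  1.7]
[0, -0.0035, 0.1296] (np.float64(298.6182169556628), np.float64(291.7935999960429))
[0, -0.005, 0.1276] (np.float64(298.57994085977543), np.float64(286.8889546334973))
[-0.005, 0, 0.1276] (np.float64(267.7249224529992), np.float64(316.1336993537743))
[0.005, 0, 0.1276] (np.float64(329.38064451272635), np.float64(316.2516075978642))
```

Call:
drive_tool:
  steps: [0.001,-0.0022,0,0,0,0,1,0,0,0.008,0,0,0,1,0,0,0.01,0,0,0,1,0,0,0.005,0,0,0,1,0,0,0,0,0,0,1,0,0,0.002,0,0,0,1,0,0,0.002,0,0,0,1,0,0,0,0,0,0,1]

```text
clock: 6.45
eef_pos: [0.545, 0.0604, 0.1924]
tool_rot: [0.809, 0.588, -0.0, -0.0]
ft_force: [0.1, -0.0, 0.0]
grip_width: 0.0129
```

```bash
python3 - <<'E'
from h import *
show(); im,d,m=snap('wrist','w7')
cv2.imwrite('pics/c10.png',cv2.resize(im[150:300,200:350],None,fx=4,fy=4,interpolation=cv2.INTER_CUBIC)[:,:,::-1])
E
```

```text
t 6.45 tcp [0.545  0.0604 0.1924] psi 72.09 tilt 0.02 F [ 0.05 -0.04  0.01] T [-0.009 -0.004  0.018] w 0.0129 q [ 0.11  0.41 -0.06  1.1  -0.    0.42]
```

View pics/c10.png

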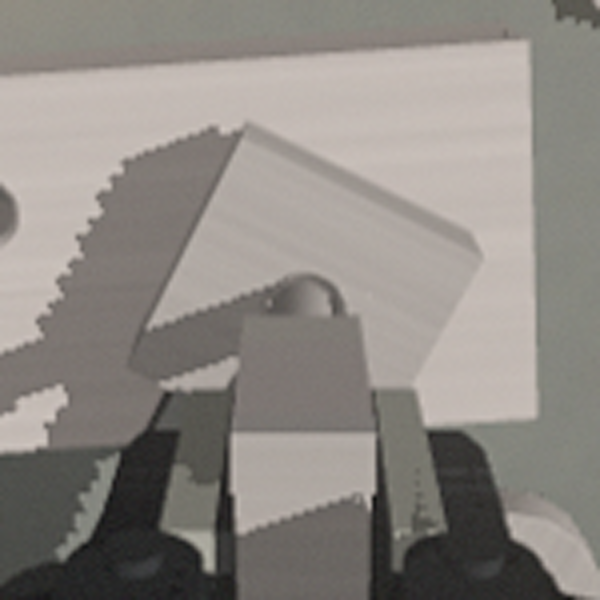

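Call:
drive_tool:
  steps: [0.0006,0.0006,0,0,0,0,1,0,0,0.002,0,0,0,1,0,0,0,0,0,0,1]

```text
clock: 6.75
eef_pos: [0.5459, 0.0609, 0.1907]
tool_rot: [0.809, 0.588, 0.0, 0.0]
ft_force: [-0.3, 0.4, -0.4]
grip_width: 0.013
```

Call:
drive_tool:
  steps: [0,0,0.002,0,0,0,1,0,0,0,0,0,0,1]

```text
clock: 6.92
eef_pos: [0.5459, 0.0608, 0.1885]
tool_rot: [0.809, 0.588, -0.0, 0.0]
ft_force: [0.1, 0.3, -0.7]
grip_width: 0.0129
```

```bash
python3 - <<'E'
from h import *
show()
E
```

```text
t 6.92 tcp [0.5459 0.0608 0.1885] psi 72.09 tilt 0.01 F [ 0.1   0.35 -0.74] T [-0.071 -0.197 -0.029] w 0.0129 q [ 0.11  0.41 -0.06  1.1  -0.    0.42]
```

Call:
drive_tool:
  steps: [0,0,0.002,0,0,0,1,0,0,0.002,0,0,0,1,0,0,0,0,0,0,1]

```text
clock: 7.17
eef_pos: [0.5459, 0.0607, 0.1843]
tool_rot: [0.809, 0.588, -0.0, 0.0]
ft_force: [0.8, -0.3, -2.2]
grip_width: 0.0132
```

```bash
python3 - <<'E'
from h import *
show()
E
```

```text
t 7.17 tcp [0.5459 0.0607 0.1843] psi 72.09 tilt 0.02 F [ 0.76 -0.28 -2.24] T [-0.146 -0.238 -0.048] w 0.0132 q [ 0.11  0.42 -0.07  1.09 -0.    0.42]
```

Call:
drive_tool:
  steps: [-0.0002,0.0005,0.002,0,0,0,1,0,0,0.002,0,0,0,1,0,0,0,0,0,0,1]

```text
clock: 7.42
eef_pos: [0.546, 0.0605, 0.1802]
tool_rot: [0.809, 0.588, -0.0, -0.0]
ft_force: [0.5, -0.5, -0.4]
grip_width: 0.0134
```

```bash
python3 - <<'E'
from h import *
show()
E
```

```text
t 7.42 tcp [0.546  0.0605 0.1802] psi 72.09 tilt 0.05 F [ 0.46 -0.45 -0.39] T [-0.085 -0.086 -0.044] w 0.0134 q [ 0.11  0.42 -0.07  1.08  0.    0.42]
```

Torque dropped. The pin is 11 mm in; keep going to just above the plate (end at about 44 mm).

Call:
drive_tool:
  steps: [-0.0001,0.0002,0.002,0,0,0,1,0,0,0.002,0,0,0,1,0,0,0.001,0,0,0,1,0,0,0,0,0,0,1]

```text
clock: 7.75
eef_pos: [0.5461, 0.0604, 0.1753]
tool_rot: [0.809, 0.588, -0.0, -0.0]
ft_force: [0.2, 0.3, -1.1]
grip_width: 0.0129
```

```bash
python3 - <<'E'
from h import *
show()
E
```

```text
t 7.75 tcp [0.5461 0.0604 0.1753] psi 72.1 tilt 0.05 F [ 0.16  0.35 -1.13] T [-0.023 -0.004 -0.012] w 0.0129 q [ 0.11  0.43 -0.08  1.07  0.    0.42]
```

Call:
drive_tool:
  steps: [0,0,0.001,0,0,0,1,0,0,0.001,0,0,0,1,0,0,0,0,0,0,1]

```text
clock: 8.0
eef_pos: [0.5463, 0.0603, 0.1735]
tool_rot: [0.809, 0.588, -0.0, -0.0]
ft_force: [-0.3, -0.2, 0.1]
grip_width: 0.0129
```

```bash
python3 - <<'E'
from h import *
show()
E
```

```text
t 8.0 tcp [0.5463 0.0603 0.1735] psi 72.09 tilt 0.02 F [-0.32 -0.15  0.05] T [-0.016  0.034  0.025] w 0.0129 q [ 0.11  0.43 -0.08  1.06  0.    0.42]
```

Call:
drive_tool:
  steps: [0,0,0.001,0,0,0,1,0,0,0,0,0,0,1]

```text
clock: 8.17
eef_pos: [0.5463, 0.0603, 0.1726]
tool_rot: [0.809, 0.588, -0.0, -0.0]
ft_force: [-0.0, -0.2, 0.0]
grip_width: 0.0135
```

```bash
python3 - <<'E'
from h import *
show()
E
```

```text
t 8.17 tcp [0.5463 0.0603 0.1726] psi 72.09 tilt 0.01 F [-0.02 -0.15  0.03] T [-0.023  0.056 -0.005] w 0.0135 q [ 0.11  0.43 -0.08  1.06  0.    0.42]
```

Call:
drive_tool:
  steps: [0,0,0.0006,0,0,0,1,0,0,0,0,0,0,1]

```text
clock: 8.33
eef_pos: [0.5464, 0.0604, 0.172]
tool_rot: [0.809, 0.588, -0.0, -0.0]
ft_force: [0.1, 0.2, -0.3]
grip_width: 0.013
```

```bash
python3 - <<'E'
from h import *
show()
E
```

```text
t 8.33 tcp [0.5464 0.0604 0.172 ] psi 72.09 tilt 0.0 F [ 0.06  0.25 -0.32] T [-0.027  0.012 -0.035] w 0.013 q [ 0.11  0.43 -0.08  1.06 -0.    0.42]
```

Call:
drive_tool:
  steps: [0,0,0.0006,0,0,0,1,0,0,0,0,0,0,1]

```text
clock: 8.5
eef_pos: [0.5465, 0.0604, 0.1718]
tool_rot: [0.809, 0.588, 0.0, 0.0]
ft_force: [0.0, 0.4, 1.1]
grip_width: 0.0129
```

```bash
python3 - <<'E'
from h import *
show()
E
```

```text
t 8.5 tcp [0.5465 0.0604 0.1718] psi 72.09 tilt 0.02 F [0.05 0.4  1.06] T [-0.023  0.053  0.012] w 0.0129 q [ 0.11  0.43 -0.09  1.06  0.    0.42]
```

```bash
cat >> h.py <<'E'
PIV=np.array([.6240,-.0167])
def arc(a0,a1,n,r=.1095,psi=72.09):
    a=np.radians(np.linspace(a0,a1,n+1)); P=PIV+r*np.c_[np.cos(a),np.sin(a)]; D=np.diff(P,axis=0); p=np.radians(psi)
    T=np.array([[np.cos(p),np.sin(p)],[np.sin(p),-np.cos(p)]])
    print((D@T.T*1000).round(2).tolist())
def ang():
    o,X=state(); v=o['eef_pos'][:2]-PIV; print('ang',np.degrees(np.arctan2(v[1],v[0])).round(2),'r',np.hypot(*v).round(4))
E
python3 - <<'E'
from h import *
ang(); arc(135.15,149.15,7); arc(149.15,161.15,6); arc(161.15,167.15,6)
E
```

```text
ang 135.17 r 0.1093
[[-3.44, -1.67], [-3.49, -1.55], [-3.55, -1.43], [-3.59, -1.3], [-3.64, -1.18], [-3.68, -1.05], [-3.71, -0.92]]
[[-3.74, -0.79], [-3.76, -0.66], [-3.79, -0.53], [-3.8, -0.4], [-3.81, -0.26], [-3.82, -0.13]]
[[-1.91, -0.01], [-1.91, 0.02], [-1.91, 0.05], [-1.91, 0.09], [-1.91, 0.12], [-1.91, 0.15]]
```

Call:
drive_tool:
  steps: [-0.0034,-0.0017,-0.0006,0,0,0,1,-0.0035,-0.0015,0,0,0,0,1,-0.0035,-0.0014,0,0,0,0,1,-0.0036,-0.0013,0,0,0,0,1,0,0,0,0,0,0,1]

```text
clock: 8.92
eef_pos: [0.5364, 0.0483, 0.1724]
tool_rot: [0.809, 0.588, 0.0, 0.0]
ft_force: [2.3, 2.0, -1.6]
grip_width: 0.0128
```

```bash
python3 - <<'E'
from h import *
show();ang()
E
```

```text
t 8.92 tcp [0.5364 0.0483 0.1724] psi 72.06 tilt 0.04 F [ 2.26  1.96 -1.56] T [ 0.429 -0.566 -0.006] w 0.0128 q [ 0.09  0.41 -0.12  1.05 -0.    0.4 ]
ang 143.42 r 0.1091
```

Call:
drive_tool:
  steps: [-0.0036,-0.0012,0,0,0,0,1,-0.0037,-0.001,0,0,0,0,1,-0.0037,-0.0009,0,0,0,0,1,-0.0037,-0.0008,0,0,0,0,1,-0.0038,-0.0007,0,0,0,0,1,-0.0038,-0.0005,0,0,0,0,1,0,0,0,0,0,0,1]

```text
clock: 9.5
eef_pos: [0.5246, 0.0286, 0.1723]
tool_rot: [0.809, 0.588, 0.0, 0.0]
ft_force: [2.1, 2.7, -0.4]
grip_width: 0.0129
```

```bash
python3 - <<'E'
from h import *
show();ang()
E
```

```text
t 9.5 tcp [0.5246 0.0286 0.1723] psi 72.05 tilt 0.01 F [ 2.14  2.68 -0.43] T [ 0.69  -0.68   0.001] w 0.0129 q [ 0.05  0.38 -0.15  1.03  0.    0.37]
ang 155.5 r 0.1093
```

Call:
drive_tool:
  steps: [-0.0019,-0.0003,0.0006,0,0,0,1,-0.0019,-0.0002,0.0003,0,0,0,1,-0.0019,-0.0001,0,0,0,0,1,0,0,0,0,0,0,1]

```text
clock: 9.83
eef_pos: [0.5227, 0.0242, 0.1717]
tool_rot: [0.808, 0.589, 0.001, -0.0]
ft_force: [2.4, 4.6, 3.2]
grip_width: 0.0131
```

```bash
python3 - <<'E'
from h import *
show();ang()
E
```

```text
t 9.83 tcp [0.5227 0.0242 0.1717] psi 72.1 tilt 0.09 F [2.4  4.55 3.22] T [ 1.03  -0.652 -0.027] w 0.0131 q [ 0.05  0.38 -0.16  1.03  0.    0.36]
ang 158.0 r 0.1092
```

Call:
drive_tool:
  steps: [-0.0015,-0.0001,0,0,0,0,1,-0.0015,-0.0001,0,0,0,0,1,-0.0015,0,0,0,0,0,1,0,0,0,0,0,0,1]

```text
clock: 10.17
eef_pos: [0.5213, 0.0202, 0.1717]
tool_rot: [0.808, 0.589, 0.001, -0.0]
ft_force: [3.2, 4.2, 3.8]
grip_width: 0.0131
```

```bash
python3 - <<'E'
from h import *
show();ang()
E
```

```text
t 10.17 tcp [0.5213 0.0202 0.1717] psi 72.12 tilt 0.1 F [3.23 4.16 3.8 ] T [ 1.135 -0.675  0.011] w 0.0131 q [ 0.04  0.38 -0.16  1.03  0.    0.35]
ang 160.25 r 0.1092
```

Call:
drive_tool:
  steps: [-0.0015,0,0,0,0,0,1,-0.0015,0,0,0,0,0,1,0,0,0,0,0,0,1]

```text
clock: 10.42
eef_pos: [0.5204, 0.0175, 0.1717]
tool_rot: [0.808, 0.589, 0.001, -0.0]
ft_force: [2.5, 4.7, 3.1]
grip_width: 0.0132
```

```bash
python3 - <<'E'
from h import *
show();ang()
E
```

```text
t 10.42 tcp [0.5204 0.0175 0.1717] psi 72.12 tilt 0.11 F [2.5  4.68 3.11] T [ 1.275 -0.637  0.016] w 0.0132 q [ 0.03  0.38 -0.17  1.03  0.    0.34]
ang 161.75 r 0.1091
```

Call:
drive_tool:
  steps: [-0.0015,0,0,0,0,0,1,-0.0015,0,0,0,0,0,1,0,0,0,0,0,0,1]

```text
clock: 10.67
eef_pos: [0.5194, 0.0146, 0.1717]
tool_rot: [0.808, 0.589, 0.001, -0.0]
ft_force: [1.7, 5.2, 3.8]
grip_width: 0.0133
```

```bash
python3 - <<'E'
from h import *
show();ang()
E
```

```text
t 10.67 tcp [0.5194 0.0146 0.1717] psi 72.12 tilt 0.11 F [1.75 5.16 3.78] T [ 1.235 -0.686 -0.014] w 0.0133 q [ 0.03  0.37 -0.17  1.03  0.    0.34]
ang 163.33 r 0.1092
```

Call:
drive_tool:
  steps: [-0.001,0,0,0,0,0,1,-0.001,0.0001,0,0,0,0,1,0,0,0,0,0,0,1]

```text
clock: 10.92
eef_pos: [0.5188, 0.0127, 0.1716]
tool_rot: [0.808, 0.589, 0.001, -0.0]
ft_force: [2.1, 4.3, 3.1]
grip_width: 0.0129
```

```bash
python3 - <<'E'
from h import *
show();ang()
E
```

```text
t 10.92 tcp [0.5188 0.0127 0.1716] psi 72.13 tilt 0.1 F [2.14 4.26 3.13] T [ 1.167 -0.651  0.056] w 0.0129 q [ 0.02  0.37 -0.17  1.02  0.    0.34]
ang 164.38 r 0.1092
```

Call:
drive_tool:
  steps: [-0.001,0,0,0,0,0,1,0,0,0,0,0,0,1]

```text
clock: 11.08
eef_pos: [0.5184, 0.0116, 0.1715]
tool_rot: [0.808, 0.589, 0.001, -0.0]
ft_force: [2.1, 4.6, 3.4]
grip_width: 0.0128
```

```bash
python3 - <<'E'
from h import *
show();ang()
E
```

```text
t 11.08 tcp [0.5184 0.0116 0.1715] psi 72.12 tilt 0.06 F [2.12 4.57 3.39] T [ 1.174 -0.641  0.047] w 0.0128 q [ 0.02  0.37 -0.17  1.02  0.    0.33]
ang 165.0 r 0.1093
```

Call:
drive_tool:
  steps: [-0.001,0,0,0,0,0,1,0,0,0,0,0,0,1]

```text
clock: 11.25
eef_pos: [0.518, 0.0102, 0.1712]
tool_rot: [0.808, 0.589, 0.0, 0.0]
ft_force: [2.7, 2.9, 1.4]
grip_width: 0.0128
```

```bash
python3 - <<'E'
from h import *
show();ang()
E
```

```text
t 11.25 tcp [0.518  0.0102 0.1712] psi 72.1 tilt 0.01 F [2.69 2.91 1.39] T [ 0.98  -0.71   0.024] w 0.0128 q [ 0.02  0.37 -0.17  1.02 -0.    0.33]
ang 165.74 r 0.1094
```

Call:
drive_tool:
  steps: [-0.001,0.0001,0,0,0,0,1,0,0,0,0,0,0,1]

```text
clock: 11.42
eef_pos: [0.5177, 0.0091, 0.1712]
tool_rot: [0.809, 0.588, -0.0, 0.0]
ft_force: [2.9, 4.7, 2.5]
grip_width: 0.0131
```

```bash
python3 - <<'E'
from h import *
show();ang()
E
```

```text
t 11.42 tcp [0.5177 0.0091 0.1712] psi 72.09 tilt 0.0 F [2.88 4.66 2.53] T [ 0.988 -0.732 -0.036] w 0.0131 q [ 0.02  0.37 -0.17  1.02 -0.    0.33]
ang 166.35 r 0.1094
```

Call:
drive_tool:
  steps: [0,0,0.001,0,0,0,1,0,0,0,0,0,0,1]

```text
clock: 11.58
eef_pos: [0.5176, 0.0092, 0.17]
tool_rot: [0.809, 0.588, -0.0, -0.0]
ft_force: [1.7, 4.0, 2.0]
grip_width: 0.0132
```

```bash
python3 - <<'E'
from h import *
show();ang()
E
```

```text
t 11.58 tcp [0.5176 0.0092 0.17  ] psi 72.09 tilt 0.02 F [1.71 4.01 2.01] T [ 0.987 -0.691  0.029] w 0.0132 q [ 0.02  0.37 -0.18  1.02 -0.    0.33]
ang 166.33 r 0.1095
```

Dropping in (z 1.8 mm below plate level with 2 N). Continue down gently.

Call:
drive_tool:
  steps: [0,0,0.0015,0,0,0,1,0,0,0.0015,0,0,0,1,0,0,0,0,0,0,1]

```text
clock: 11.83
eef_pos: [0.5176, 0.0092, 0.1668]
tool_rot: [0.809, 0.588, -0.0, -0.0]
ft_force: [2.9, 3.6, -0.2]
grip_width: 0.0132
```

```bash
python3 - <<'E'
from h import *
show();ang()
E
```

```text
t 11.83 tcp [0.5176 0.0092 0.1668] psi 72.09 tilt 0.02 F [ 2.94  3.56 -0.22] T [ 0.866 -0.749 -0.041] w 0.0132 q [ 0.02  0.38 -0.18  1.01 -0.    0.33]
ang 166.33 r 0.1095
```

Call:
drive_tool:
  steps: [0,0,0.002,0,0,0,1,0,0,0.002,0,0,0,1,0,0,0.002,0,0,0,1,0,0,0,0,0,0,1]

```text
clock: 12.17
eef_pos: [0.5176, 0.0091, 0.1607]
tool_rot: [0.809, 0.588, -0.0, -0.0]
ft_force: [2.9, 3.1, -1.3]
grip_width: 0.013
```

```bash
python3 - <<'E'
from h import *
show();ang()
E
```

```text
t 12.17 tcp [0.5176 0.0091 0.1607] psi 72.09 tilt 0.03 F [ 2.92  3.1  -1.27] T [ 0.897 -0.846 -0.039] w 0.013 q [ 0.02  0.38 -0.19  1.   -0.    0.33]
ang 166.35 r 0.1095
```

Call:
drive_tool:
  steps: [0,0,0.002,0,0,0,1,0,0,0.002,0,0,0,1,0,0,0.002,0,0,0,1,0,0,0,0,0,0,1]

```text
clock: 12.5
eef_pos: [0.5176, 0.0092, 0.1547]
tool_rot: [0.809, 0.588, -0.0, -0.0]
ft_force: [3.4, 2.7, -0.8]
grip_width: 0.0132
```

```bash
python3 - <<'E'
from h import *
show();ang()
E
```

```text
t 12.5 tcp [0.5176 0.0092 0.1547] psi 72.09 tilt 0.02 F [ 3.43  2.73 -0.79] T [ 0.894 -0.813 -0.008] w 0.0132 q [ 0.02  0.39 -0.2   0.98 -0.    0.33]
ang 166.33 r 0.1095
```

Call:
drive_tool:
  steps: [0,0.0003,0.002,0,0,0,1,0,0,0.002,0,0,0,1,0,0,0.002,0,0,0,1,0,0,0.001,0,0,0,1,0,0,0,0,0,0,1]

```text
clock: 12.92
eef_pos: [0.5178, 0.0091, 0.1478]
tool_rot: [0.809, 0.588, -0.0, -0.0]
ft_force: [3.0, 3.7, -1.6]
grip_width: 0.0135
```

```bash
python3 - <<'E'
from h import *
show();ang()
E
```

```text
t 12.92 tcp [0.5178 0.0091 0.1478] psi 72.09 tilt 0.04 F [ 3.02  3.66 -1.59] T [ 0.859 -0.657  0.017] w 0.0135 q [ 0.02  0.4  -0.21  0.97 -0.    0.33]
ang 166.35 r 0.1093
```

Call:
drive_tool:
  steps: [0,0,0.001,0,0,0,1,0,0,0.001,0,0,0,1,0,0,0,0,0,0,1]

```text
clock: 13.17
eef_pos: [0.5178, 0.0091, 0.146]
tool_rot: [0.809, 0.588, -0.0, -0.0]
ft_force: [1.8, 4.6, 0.5]
grip_width: 0.0134
```

```bash
python3 - <<'E'
from h import *
show();ang()
E
```

```text
t 13.17 tcp [0.5178 0.0091 0.146 ] psi 72.1 tilt 0.02 F [1.81 4.58 0.55] T [ 0.836 -0.499  0.003] w 0.0134 q [ 0.02  0.4  -0.21  0.96  0.    0.33]
ang 166.33 r 0.1093
```

Call:
drive_tool:
  steps: [0,0,0.0008,0,0,0,1,0,0,0,0,0,0,1]

```text
clock: 13.33
eef_pos: [0.5179, 0.0091, 0.1453]
tool_rot: [0.809, 0.588, -0.0, -0.0]
ft_force: [0.8, 3.8, 1.6]
grip_width: 0.0128
```

```bash
python3 - <<'E'
from h import *
show()
E
```

```text
t 13.33 tcp [0.5179 0.0091 0.1453] psi 72.1 tilt 0.01 F [0.81 3.79 1.62] T [ 0.916 -0.422 -0.005] w 0.0128 q [ 0.02  0.4  -0.21  0.96  0.    0.33]
```

Call:
drive_tool:
  steps: [0,0,0.0008,0,0,0,1,0,0,0,0,0,0,1]

```text
clock: 13.5
eef_pos: [0.5179, 0.0092, 0.1448]
tool_rot: [0.809, 0.588, 0.0, -0.0]
ft_force: [1.0, 3.8, 1.9]
grip_width: 0.013
```

```bash
python3 - <<'E'
from h import *
show()
E
```

```text
t 13.5 tcp [0.5179 0.0092 0.1448] psi 72.09 tilt 0.01 F [1.04 3.82 1.87] T [ 0.952 -0.286  0.01 ] w 0.013 q [ 0.02  0.4  -0.21  0.96  0.    0.33]
```

Call:
drive_tool:
  steps: [0,0,0.0008,0,0,0,1,0,0,0,0,0,0,1]

```text
clock: 13.67
eef_pos: [0.5179, 0.0093, 0.1447]
tool_rot: [0.809, 0.588, 0.0, -0.0]
ft_force: [-0.6, 4.9, 8.1]
grip_width: 0.0131
```

Call:
drive_tool:
  steps: [0,0,0.0008,0,0,0,1,0,0,0,0,0,0,1]

```text
clock: 13.83
eef_pos: [0.518, 0.0094, 0.1447]
tool_rot: [0.809, 0.588, 0.001, 0.0]
ft_force: [-2.3, 4.2, 13.1]
grip_width: 0.0133
```

Call:
drive_tool:
  steps: [0,0,0.0006,0,0,0,1,0,0,0,0,0,0,1]

```text
clock: 14.0
eef_pos: [0.518, 0.0094, 0.1446]
tool_rot: [0.809, 0.588, 0.001, 0.0]
ft_force: [-4.1, 4.6, 16.6]
grip_width: 0.0136
```

```bash
python3 - <<'E'
from h import *
show()
E
```

```text
t 14.0 tcp [0.518  0.0094 0.1446] psi 72.1 tilt 0.09 F [-4.08  4.58 16.64] T [ 1.135  0.81  -0.1  ] w 0.0136 q [ 0.02  0.4  -0.21  0.96  0.    0.33]
```

Call:
drive_tool:
  steps: [0,0,-0.0008,0,0,0,1,0,0,-0.0006,0,0,0,1,0.0005,0,0,0,0,0,1,0.0005,0,0,0,0,0,1,0,0,0,0,0,0,1]

```text
clock: 14.42
eef_pos: [0.5181, 0.0098, 0.1447]
tool_rot: [0.809, 0.588, -0.0, 0.0]
ft_force: [-1.1, 2.7, 9.1]
grip_width: 0.0133
```

```bash
python3 - <<'E'
from h import *
show()
E
```

```text
t 14.42 tcp [0.5181 0.0098 0.1447] psi 72.08 tilt 0.04 F [-1.13  2.7   9.06] T [ 0.794  0.25  -0.051] w 0.0133 q [ 0.02  0.4  -0.21  0.96 -0.    0.33]
```

Call:
drive_tool:
  steps: [0.0004,0,-0.0004,0,0,0,1,0.0004,0,0,0,0,0,1,0,0,0,0,0,0,1]

```text
clock: 14.67
eef_pos: [0.5182, 0.0101, 0.1447]
tool_rot: [0.809, 0.588, -0.001, 0.001]
ft_force: [-0.3, 1.5, 6.4]
grip_width: 0.0132
```

```bash
python3 - <<'E'
from h import *
show()
E
```

```text
t 14.67 tcp [0.5182 0.0101 0.1447] psi 72.06 tilt 0.13 F [-0.27  1.47  6.44] T [ 0.329  0.229 -0.039] w 0.0132 q [ 0.02  0.4  -0.21  0.96 -0.    0.33]
```

Call:
drive_tool:
  steps: [0.0004,0,0,0,0,0,1,0,0,0,0,0,0,0.6,0,0,0,0,0,0,0.4,0,0,0,0,0,0,0.2,0,0,0,0,0,0,0,0,0,0,0,0,0,0,0,0,0,0,0,0,0]

```text
clock: 15.25
eef_pos: [0.5184, 0.011, 0.1439]
tool_rot: [0.809, 0.588, -0.0, -0.0]
ft_force: [-0.7, -0.5, 0.2]
grip_width: 0.0425
```

```bash
python3 - <<'E'
from h import *
show(); im,d,m=snap('wrist','w8'); show()
E
```

```text
t 15.25 tcp [0.5184 0.011  0.1439] psi 72.08 tilt 0.05 F [-0.67 -0.46  0.16] T [ 0.023 -0.036 -0.003] w 0.0425 q [ 0.02  0.4  -0.21  0.96 -0.    0.33]
t 15.3 tcp [0.5185 0.0111 0.144 ] psi 72.09 tilt 0.03 F [ 0.19 -0.36 -0.07] T [-0.018  0.001 -0.036] w 0.0428 q [ 0.02  0.4  -0.21  0.96 -0.    0.33]
```

View pics/w8.png

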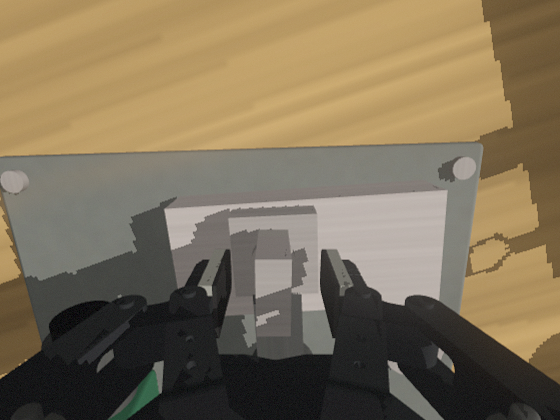

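Call:
drive_tool:
  steps: [0,0,-0.004,0,0,0,0,0,0,-0.01,0,0,0,0,0,0,-0.02,0,0,0,0,0,0,-0.025,0,0,0,0,0,0,-0.025,0,0,0,0,0,0,-0.02,0,0,0,0,0,0,-0.01,0,0,0,0,0,0,0,0,0,0,0]

```text
clock: 15.97
eef_pos: [0.5201, 0.0112, 0.2616]
tool_rot: [0.809, 0.588, 0.003, 0.002]
ft_force: [0.2, 0.2, -0.2]
grip_width: 0.0428
```

```bash
python3 - <<'E'
from h import *
show(); im,d,m=snap('wrist','w9'); snap('scene','s9')
W=cloud(d,m); zz=W[...,2]
a=cv2.resize(im[100:300,180:380],None,fx=3,fy=3,interpolation=cv2.INTER_CUBIC); cv2.imwrite('pics/c11.png',a[:,:,::-1])
g=(zz>.095)&(zz<.108); ys,xs=np.nonzero(g[:290,200:350]); print(len(xs),np.median(zz[:290,200:350][ys,xs]),np.median(xs)+200,np.median(ys))
E
```

```text
t 15.97 tcp [0.5201 0.0112 0.2616] psi 72.09 tilt 0.37 F [ 0.15  0.2  -0.15] T [-0.053 -0.004  0.049] w 0.0428 q [ 0.02  0.3  -0.03  1.24 -0.    0.33]
866 0.10152687090097293 273.0 208.0
```

View pics/c11.png

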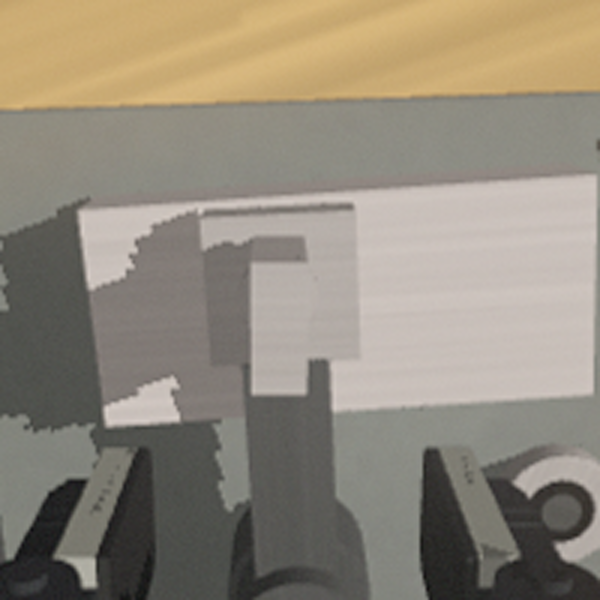

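View pics/s9.png

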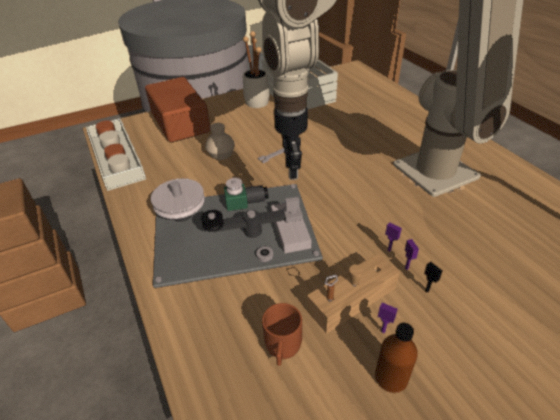

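```bash
python3 - <<'E'
from h import *
show(); print(job_done()); show()
E
```

```text
t 16.07 tcp [0.5185 0.0112 0.2581] psi 72.1 tilt 0.02 F [-0.86  0.27 -0.71] T [-0.008  0.004  0.002] w 0.0426 q [ 0.02  0.3  -0.03  1.23 -0.    0.33]
the job is handed in; nothing more can be done
None
the job is handed in; nothing more can be done
```

The tensioner is locked back: the T-pin is fully home in the lock hole and holds the arm on its own. I handed the job in at about 16 s.

- **How it went:** I took the pin from the block and put it through the eye. I touched the plate at about 1 N, then turned the arm against its spring. From about q = 0.40 I felt for the hole with 3–4 N of press. The pin dropped in near q ≈ 0.54, where the camera had shown the hole.
- **Going home:** The pin slid in almost freely and stopped hard 27 mm below plate contact. I pressed to about 17 N to confirm it was seated, a little above the 12 N given for pushing it home. I then eased the spring load onto the pin, opened the fingers and lifted clear.
- **Last checks:** The wrist picture shows the pin upright in the eye with the arm held back. The pin's top is at 101.5 mm, against 102 mm expected when fully home. The wrist force is near zero, and the other items look undisturbed in the scene view.
- **What disagreed:** The top camera placed the pin about 4 mm from where the wrist camera did, so I used the wrist camera. A small sideways load while entering the eye was corrected by about 0.5 mm.

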